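# Tighten the loose steel screw eye on the key post

### The arm

A 6-joint arm with a two-finger parallel gripper is mounted at the origin on the work surface. World frame = base frame: x ahead of the robot, y to its left, z up, the work surface at z = 0. Lengths are in m, angles in rad, forces in N, time in s.
With the tool pointing down it reaches from about 0.35 to 0.725 m from the base axis. Payload 6 kg.
Tool frame: the origin (TCP) lies at the very end of the fingers, on their centre line; the grasp point (between the pads) lies 19 mm behind it (bot.hold_point_z is the distance from the TCP to the grasp point, in m); z points along the fingers, y is the line along which they close (so a half turn about z gives the same grasp; the last joint's range is limited). The gripper opens to 85 mm and grips with 20 to 120 N. Pads are 22 mm wide; open, the fingers measure 114 mm over their backs; the gripper's body (76 mm by 85 mm) begins 54 mm behind the grasp point. The pads swing forward as they close: fully open they stand 13 mm farther back than shut.
Start: joints at [-0.934, 0.04, 0.085, 0, -1.615, -0.334], TCP at [0.179, -0.573, 0.231] pointing down, gripper open.
Joint ranges: [-2.56, 2.56], [-1.29, 2.01], [-1.08, 1.49], [-3.29, 1.98], [-2.81, -0.18], [-2.99, 2.99]. Speed limits (rad/s): [2.57, 2.57, 3.01, 3.14, 3.14, 3.14].

### API

Orientations are given as a rotation vector (axis times angle).
In Python, from plant import bot gives the robot as it stands.
- The arm moves only by the tool step_arm, never from a script. Its argument "deltas" is text: rows parted by semicolons, each of 6 numbers parted by spaces: the shift along the tool's x, y, z normalised to -1 to 1, where 1 is 100 mm, then the turn, a rotation vector about the tool's x, y, z normalised to -1 to 1, where 1 is pi rad. A call has 1 to 5 rows; each row is the pose to reach, as a shift and turn from the pose commanded when the call began, along the tool's axes at that moment, turning the shorter way round; what a row does not reach only later rows make up. A row lasts 1/10 s, in which the tool goes at most 50 mm and 8.59 degrees, less where a joint would pass 70% of its speed; a pose out of reach is approached as far as the arm can. A call with a number of a shift or a turn outside -1 to 1 is refused whole. A call with a gripper value outside its range is refused whole. "gripper" is the finger opening in mm, from 0 to 85.4, set as the call begins (left out, the last holds). The fingers move at their own pace and stop on an object; "newtons" is the grip in N (left out, the last holds). Time passes only in rows, so rows that repeat a pose let the fingers close. It gives the time, the measured TCP pose, the force, the opening and the grip force at its end, in the units of the state.
- bot.read_state(): the state, without advancing time (a new reading comes with each control period).
- bot.snapshot(name): name is "scene" or "top"; returns a dict with "frame" (400x640x3 uint8, red, green, blue), "camera_matrix" (3x3 intrinsics, pixels), "R" (3x3) and "t" (3): a world point X has camera coordinates R X + t. Camera axes: x right, y down, z forward; pixel columns grow to the right and rows downward; lengths in m; the calibration is good to about 2 mm. A picture is of the moment at which its call begins. There is no depth.
- bot.sign_off(): hands the job in; it is judged then, once.
The state is a dict: "t": time; "qpos": joint angles; "joint_vel": joint speeds; "effort": joint torques, N m; "tool_pos": TCP position; "tcp_rot": TCP orientation; "force": force on the tool from outside, world axes, zero at the start; "ft_torque": the same for the moment, N m; "finger_gap": opening from 0.0 (shut) to 1.0 (fully open); "grasp_force": force on a finger pad.
Only numpy, scipy, OpenCV 4.12 (cv2) and the standard library are available. Lean on these libraries where they do the work, as an engineer would, in place of code of your own. Each camera call takes 0.05 s, during which the arm holds its last target. There are 200 camera calls.

### The job

The steel screw eye on top of the round wooden key post has worked loose. Take the turning bar from the steel tray, slide its rod through the eye's loop and use it to turn the eye clockwise (seen from above) until it is fully home and you feel it come up snug against its stop, without straining it and without touching the eye or the post with the gripper. Then draw the bar out and lay it back flat on the tray, leaving the bowl, the case and the perfume bottle alone.

Things in the scene. Friction and masses are not known exactly. Their poses are not given: they have to be found in the camera images.
- post: round turned wooden key post fixed to the credenza, 90 mm across at the foot, 68 mm at the top, 40 mm high; origin at the centre of its underside, z up. The steel screw eye stands in the middle of its top, turns about the post's vertical axis and stays where it is left.
- eye_loop (a point): centre of the loop hole of the steel screw eye, 67 mm above the credenza, on the post's vertical axis; x is the axis of the hole (level, open both ways), z up; these axes turn with the eye. The upright ring is 29 mm outside, its hole 17 mm across, 12 mm thick along x; its top is 14.5 mm above this point.
- eye (a joint): angle of the eye, rad: 0 is home on its hard stop, negative is loose (start -1.2 to -0.7); clockwise from above raises it. Friction about 0.12 N m. The rod swings about 0.4 rad off the hole's axis before it drives the eye. Rod-on-eye force: about 12 N turning; snug above 20 N at the stop (0.2 N m), strained above 60 N (0.55 N m). A stiff arm goes from snug to strained in 0.08 rad: use small steps.
- bar: turning bar, about 140 g: black square handle 70 x 28 x 28 mm, steel rod 12 mm thick, 100 mm long, round-ended, out of the middle of its front face. Origin at the centre of the handle's underside, z up, x along the rod to its tip; handle x -35 to +35 mm, rod x +35 to +135 mm, 14 mm above the underside. It lies on the tray on its handle, rod level; centre of mass in the handle's front half.
- tray: flat stainless tray fixed to the credenza, 250 mm (x) by 170 mm (y), floor 4 mm thick, with a lip 4 mm wide whose top is 7 mm above the credenza; origin at the centre of its underside, z up.
- bowl: white ceramic key bowl, 130 mm across, 50 mm high, loose bystander; origin at the centre of its underside.
- case: black sunglasses case, 65 x 160 x 40 mm, loose bystander; origin at the centre of its underside.
- perfume: glass perfume bottle, 32 x 55 mm, 106 mm high with its cap, loose bystander; origin at the centre of its underside.
Mind the look-alikes: they are no part of the job. Several things have the shape of the bar; the one meant has the colours described above.

How it is judged:
On the way, in this order (a step that is already met when the one before it is completed fails the run):
1. the bar's rod is through the loop (x of eye_loop in the frame of bar between 0.04 and 0.125 m and y of eye_loop in the frame of bar between -0.008 and 0.008 m and z of eye_loop in the frame of bar between 0.006 and 0.022 m), for 0.1 s.
2. the eye is turned home and snug against its stop by the rod in its loop (value of joint eye above -0.06 rad and contact force between bar and post above 20 N and x of eye_loop in the frame of bar between 0.035 and 0.13 m and y of eye_loop in the frame of bar between -0.01 and 0.01 m), for 0.05 s.
At the end, for the whole second after the job is handed in: The eye is within 0.06 rad of its stop; the bar lies at rest on the tray, its handle's centre within the tray's outline (120 mm by 80 mm either side of the centre), its underside within 12 mm above the tray's underside and level to 0.12 rad, let go (value of joint eye above -0.06 rad and x of bar in the frame of tray between -0.12 and 0.12 m and y of bar in the frame of tray between -0.08 and 0.08 m and z of bar in the frame of tray below 0.012 m and angle between bar's own z axis and vertical below 0.12 rad and linear speed of bar below 0.02 m/s and contact force between bar and tray above 0.3 N); the robot touches nothing.
It fails at once if the eye is strained: the bar presses on the eye or its post with more than 60 N (contact force between bar and post above 60 N).
It fails at once if the gripper touches the eye or the post (contact force between the fingers and post above 0.5 N).
It fails at once if the bowl, the case or the perfume bottle is moved more than 30 mm (distance of any of bowl, case, perfume from where it was at the start of the episode above 0.03 m).
It fails at once if the perfume bottle is tipped (angle between perfume's own z axis and vertical above 0.4 rad).
It also fails if it takes over 72 s, if anything falls off the work surface, if the arm or the gripper's body presses on something with over 40 N, if the wrist force passes 120 N, or if a joint passes its speed limit or range.

## Working session

There is one attempt and no reset: what is moved stays moved. The work goes in short steps, Python scripts to look and compute and a tool call to move; the robot and the scene stay as the last step left them, time stands still between calls to the robot, and variables do not carry over. Pictures are saved under pics/ and viewed, at most 12 in all, crops included, and the job is handed in when it is done.

Besides the shell and the picture viewer there is one more tool, called as name(argument=value, ...), one argument or row to a line, values as JSON. step_arm: Moves the arm, as the interface text tells. Its arguments: {"type":"object","properties":{"deltas":{"type":"string"},"gripper":{"type":"number"},"newtons":{"type":"number"}},"required":["deltas"]}

```bash
mkdir -p pics; cat > h.py <<'E'
import numpy as np, cv2
from plant import bot
from scipy.spatial.transform import Rotation as Ro
def snap(n): 
    s=bot.snapshot(n); return s
def save(s,f,crop=None,k=1):
    im=s["frame"][:,:,::-1]
    if crop: x0,x1,y0,y1=crop; im=im[y0:y1,x0:x1]
    im=cv2.resize(im,None,fx=k,fy=k,interpolation=cv2.INTER_CUBIC) if k!=1 else im
    cv2.imwrite("pics/"+f,im)
def ray(s,u,v):
    R,t,K=map(np.array,(s["R"],s["t"],s["camera_matrix"]))
    return -R.T@t, R.T@np.linalg.inv(K)@np.array([u,v,1.])
def onplane(s,u,v,z):
    o,d=ray(s,u,v); return o+d*(z-o[2])/d[2]
def proj(s,X):
    p=np.array(s["camera_matrix"])@(np.array(s["R"])@np.array(X)+np.array(s["t"])); return p[:2]/p[2]
def togo(p,yaw=None):
    """deltas in tool units for TCP goal p; yaw = world direction angle of tool x, tool down"""
    st=bot.read_state(); R=Ro.from_rotvec(st["tcp_rot"])
    d=R.inv().apply(np.array(p)-st["tool_pos"])/0.1
    w=np.zeros(3)
    if yaw is not None:
        G=Ro.from_matrix(np.array([[np.cos(yaw),np.sin(yaw),0],[np.sin(yaw),-np.cos(yaw),0],[0,0,-1]]))
        w=(R.inv()*G).as_rotvec()/np.pi
    return np.round(np.r_[d,w],4)
E
python3 - <<'E'
from h import *
for n in("scene","top"):
    s=snap(n); save(s,n+"0.png"); o,_=ray(s,320,200); print(n,o,s["camera_matrix"][0][0])
st=bot.read_state(); print(st); print(Ro.from_rotvec(st["tcp_rot"]).as_matrix().round(3))
E
```

```text
scene [ 0.9156118  -0.62269477  1.13680948] 380.3891348295375
top [ 0.40117658 -0.05272946  1.49035425] 418.16751631768506
{'t': 0.1, 'qpos': array([-9.34282076e-01,  4.07684069e-02,  8.39030486e-02, -4.04097941e-04,
       -1.61552037e+00, -3.33710583e-01]), 'joint_vel': array([-0.00054545, -0.00030673,  0.00353661,  0.00154016,  0.00038523,
       -0.00012382]), 'effort': array([-4.39915108e-03, -3.69345725e+01,  3.48283517e+01,  6.95176452e+00,
       -4.53141532e-03, -1.89604475e-05]), 'tool_pos': array([ 0.17890006, -0.57239038,  0.23036592]), 'tcp_rot': array([ 4.73797299e-01, -3.10526996e+00, -2.50396654e-03]), 'force': array([0.51999584, 0.34173581, 0.25782202]), 'ft_torque': array([ 0.00725097, -0.00278927,  0.01181489]), 'grasp_force': 0.0, 'finger_gap': 1.0010858018976965}
[[-0.954 -0.298 -0.001]
 [-0.298  0.954  0.002]
 [ 0.     0.002 -1.   ]]
```

View pics/scene0.png

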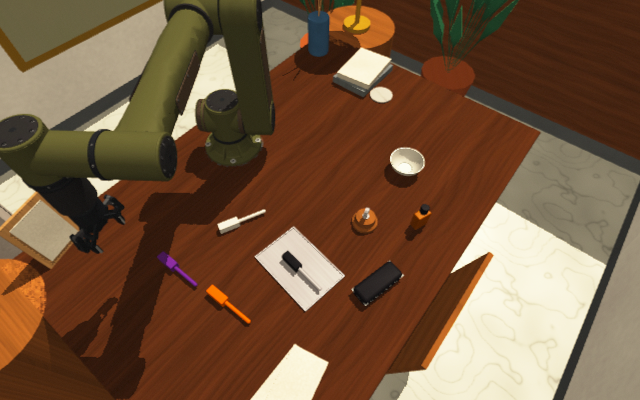

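View pics/top0.png

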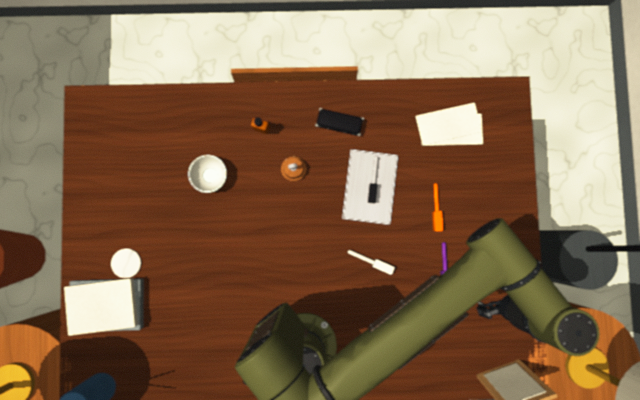

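Bar-like objects in the top view: black handle with steel rod on the tray (374,185), white (372,262), orange (437,207) and purple (445,258). The description fits the black one on the tray, so I'll check it in a close crop that also takes in the post at (293,168).

```bash
python3 - <<'E'
from h import *
s=snap("top"); a=s["frame"]; c=snap("scene"); b=c["frame"]
A=cv2.resize(a[140:230,270:410,::-1],None,fx=5,fy=5,interpolation=cv2.INTER_CUBIC)[:, :]
save(s,"topc.png",(270,410,140,230),5)
l=cv2.resize(b[200:240,340:390,::-1],None,fx=8,fy=8,interpolation=cv2.INTER_CUBIC)
r=cv2.resize(b[240:300,270:325,::-1],None,fx=7,fy=7,interpolation=cv2.INTER_CUBIC)
o=np.zeros((420,800,3),np.uint8); o[:320,:400]=l; o[:420,410:795]=r; cv2.imwrite("pics/scc.png",o)
# handle mask in top
m=np.zeros(a.shape[:2],np.uint8); m[175:210,360:390]=(a[175:210,360:390].max(2)<50)*255
cs,_=cv2.findContours(m,0,2); k=max(cs,key=cv2.contourArea); print(cv2.minAreaRect(k),cv2.contourArea(k))
(u,v),_,_=cv2.minAreaRect(k); print("handle",onplane(s,u,v,.030))
for p in [(377,157),(374,185)]: print(p,onplane(s,*p,.018))
hsv=cv2.cvtColor(a,cv2.COLOR_RGB2HSV)
for p in [(293,168)]: print("post",onplane(s,*p,.04))
for p in [(293,160)]: print(p,onplane(s,*p,.0815))
g=hsv[140:240,335:405]; t=((g[...,1]<50)&(g[...,2]>120)).astype(np.uint8)*255
cs,_=cv2.findContours(t,0,2); k=max(cs,key=cv2.contourArea); R=cv2.minAreaRect(k); bx=cv2.boxPoints(R)+[335,140]; print([onplane(s,*q,.007).round(3) for q in bx])
for nm,(u,v),z in [("perf",(260,124),.1),("case",(340,121),.04),("bowl",(208,174),.05)]: print(nm,onplane(s,u,v,z))
E
```

```text
((372.4958801269531, 192.54505920410156), (5.975358486175537, 17.473398208618164), 5.19442892074585) 82.0
handle [ 0.52222705 -0.25216185  0.03      ]
(377, 157) [ 0.64976866 -0.27428968  0.018     ]
(374, 185) [ 0.54990631 -0.26007389  0.018     ]
post [0.61442979 0.02418487 0.04      ]
(293, 160) [0.63570474 0.02138993 0.0815    ]
[array([ 0.435, -0.143,  0.007]), array([ 0.682, -0.181,  0.007]), array([ 0.656, -0.353,  0.007]), array([ 0.409, -0.312,  0.007])]
perf [0.75768353 0.12881523 0.1       ]
case [ 0.77726082 -0.14492436  0.04      ]
bowl [0.59929681 0.3175053  0.05      ]
```

View pics/topc.png

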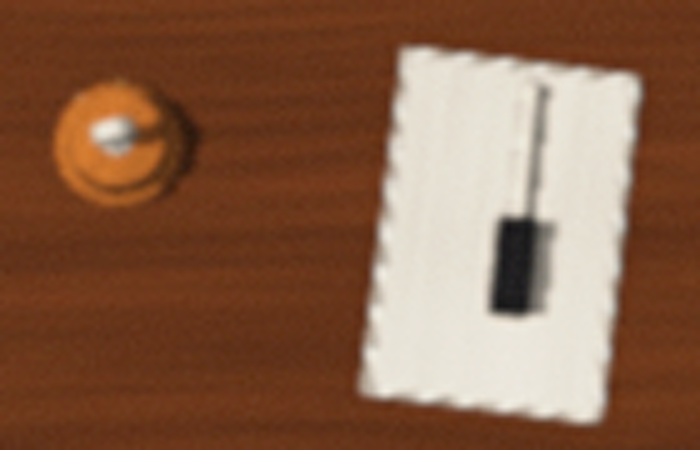

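View pics/scc.png

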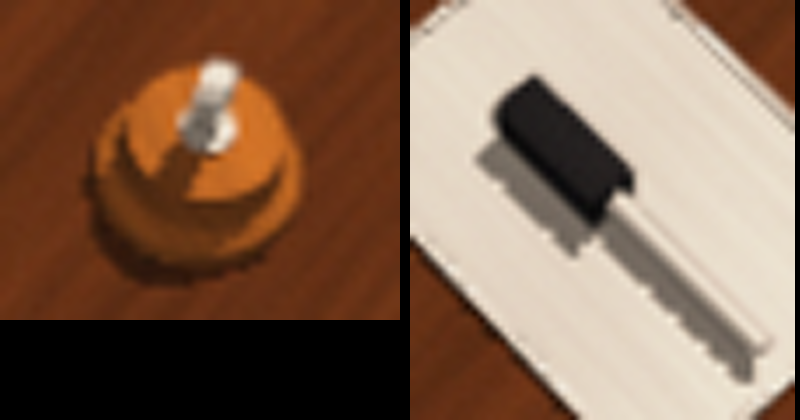

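The crop shows the black handle with a steel rod on the tray at about (374,190) in the top view, so it's the right bar. The eye's bright ring sits at about (293,167), with its plane roughly along image x, so the hole axis lies near world x. Next I'll measure the bar's yaw and the post centre in both views.

```bash
cat > meas.py <<'E'
from h import *
def eye():
    out={}
    for n,(x0,x1,y0,y1) in dict(top=(275,315,150,190),scene=(345,390,200,240)).items():
        s=snap(n); a=s["frame"][y0:y1,x0:x1]; h=cv2.cvtColor(a,cv2.COLOR_RGB2HSV)
        e=((h[...,1]<110)&(h[...,2]>90)).astype(np.uint8)
        k=max(cv2.findContours(e,0,2)[0],key=cv2.contourArea)
        (eu,ev),wh,an=cv2.minAreaRect(k)
        p=((h[...,2]>150)).astype(np.uint8); kp=max(cv2.findContours(p,0,2)[0],key=cv2.contourArea)
        c,r=cv2.minEnclosingCircle(kp)
        out[n]=(s,eu+x0,ev+y0)
        print(n,"eye px",eu+x0,ev+y0,wh,an,onplane(s,eu+x0,ev+y0,.067).round(4),"post px",c[0]+x0,c[1]+y0,r,[onplane(s,c[0]+x0,c[1]+y0,z).round(4)[:2] for z in(.02,.04)])
    return out
if __name__=="__main__":
    eye()
    c=snap("scene")
    f=lambda x,y:((x-410)/7+270,y/7+240)
    a,b=onplane(c,*f(620,203),.018),onplane(c,*f(765,342),.018); d=b-a
    print("rod",a,b,np.linalg.norm(d),np.arctan2(d[1],d[0]))
    im=c["frame"]; m=np.zeros(im.shape[:2],np.uint8); w=im[245:280,275:305]; m[245:280,275:305]=(w.max(2)<45)*255
    k=max(cv2.findContours(m,0,2)[0],key=cv2.contourArea); R=cv2.minAreaRect(k); print(R)
    for z in(.018,.026,.032): print(z,onplane(c,*R[0],z))
    s=snap("top"); im=s["frame"]; m[:]=0; m[175:210,360:390]=(im[175:210,360:390].max(2)<60)*255
    k=max(cv2.findContours(m,0,2)[0],key=cv2.contourArea); bx=cv2.boxPoints(cv2.minAreaRect(k))
    print([onplane(s,*q,.028).round(4)[:2] for q in bx])
E
python3 meas.py
```

```text
top eye px 292.25000190734863 166.25 (7.77817440032959, 7.071067810058594) 45.0 [0.6166 0.0252 0.067 ] post px 292.25471687316895 168.5094337463379 11.960880279541016 [array([0.6156, 0.0279]), array([0.6127, 0.0268])]
scene eye px 365.5 212.5 (11.0, 7.0) 90.0 [0.6185 0.0215 0.067 ] post px 365.44117736816406 219.02941131591797 12.130090713500977 [array([0.6205, 0.0274]), array([0.6258, 0.0158])]
rod [ 0.56257097 -0.25630724  0.018     ] [ 0.6552002  -0.26758996  0.018     ] 0.0933138515838139 -0.1212081283726537
((291.25, 261.25), (20.50609588623047, 8.485280990600586), 45.0)
0.018 [ 0.52316962 -0.25304553  0.018     ]
0.026 [ 0.52597576 -0.25568869  0.026     ]
0.032 [ 0.52808037 -0.25767106  0.032     ]
[array([ 0.4932, -0.2374]), array([ 0.5544, -0.2456]), array([ 0.5516, -0.2682]), array([ 0.4903, -0.2599])]
```

```bash
python3 -c "
from h import *
print(togo([.536,-.254,.13],-.125))"
```

```text
[-4.3586e+00  1.9763e+00  1.0118e+00  0.0000e+00  1.0000e-04 -8.6380e-01]
```

```bash
cat >> h.py <<'E'
def plan(p,yaw,n):
    """n successive calls' tool-axis deltas to goal"""
    st=bot.read_state(); R=Ro.from_rotvec(st["tcp_rot"]); d=togo(p,yaw); w=R.apply(np.array(p)-st["tool_pos"],inverse=False)*0+(np.array(p)-st["tool_pos"])/n
    for i in range(n):
        print(np.round(R.inv().apply(w)/.1,3),np.round(d[3:]/n,4)); R=R*Ro.from_rotvec(d[3:]*np.pi/n)
E
python3 -c "
from h import *
plan([.536,-.254,.13],-.125,5)"
```

```text
[-0.872  0.395  0.202] [ 0.      0.     -0.1728]
[-0.951 -0.112  0.202] [ 0.      0.     -0.1728]
[-0.756 -0.587  0.202] [ 0.      0.     -0.1728]
[-0.345 -0.893  0.202] [ 0.      0.     -0.1728]
[ 0.166 -0.943  0.202] [ 0.      0.     -0.1728]
```

step_arm(
  deltas="-0.87 0.395 0.2 0 0 -0.173; -0.87 0.395 0.2 0 0 -0.173; -0.87 0.395 0.2 0 0 -0.173; -0.87 0.395 0.2 0 0 -0.173",
  gripper=60,
  newtons=90,
)

```text
t: 0.8
tool_pos: [0.2513, -0.508, 0.2112]
tcp_rot: [1.302, -2.859, -0.0]
force: [-0.2, -0.2, 0.4]
finger_gap: 0.7
grasp_force: 0.0
```

step_arm(
  deltas="-0.95 -0.11 0.2 0 0 -0.173; -0.95 -0.11 0.2 0 0 -0.173; -0.95 -0.11 0.2 0 0 -0.173; -0.95 -0.11 0.2 0 0 -0.173",
)

```text
t: 1.2
tool_pos: [0.3224, -0.4441, 0.191]
tcp_rot: [-2.021, 2.405, 0.001]
force: [-0.9, -1.1, 0.6]
finger_gap: 0.705
grasp_force: 0.0
```

step_arm(
  deltas="-0.755 -0.585 0.2 0 0 -0.173; -0.755 -0.585 0.2 0 0 -0.173; -0.755 -0.585 0.2 0 0 -0.173; -0.755 -0.585 0.2 0 0 -0.173",
)

```text
t: 1.6
tool_pos: [0.3934, -0.3803, 0.1708]
tcp_rot: [-2.593, 1.774, 0.001]
force: [-1.2, 0.2, -0.2]
finger_gap: 0.699
grasp_force: 0.0
```

step_arm(
  deltas="-0.345 -0.89 0.2 0 0 -0.173; -0.345 -0.89 0.2 0 0 -0.173; -0.345 -0.89 0.2 0 0 -0.173; -0.345 -0.89 0.2 0 0 -0.173",
)

```text
t: 2.0
tool_pos: [0.4642, -0.3164, 0.1506]
tcp_rot: [-2.974, 1.014, 0.002]
force: [-0.2, 0.1, -0.0]
finger_gap: 0.704
grasp_force: 0.0
```

step_arm(
  deltas="0.165 -0.94 0.2 0 0 -0.173; 0.165 -0.94 0.2 0 0 -0.173; 0.165 -0.94 0.2 0 0 -0.173; 0.165 -0.94 0.2 0 0 -0.173",
)

```text
t: 2.4
tool_pos: [0.5351, -0.2526, 0.1304]
tcp_rot: [-3.136, 0.179, 0.002]
force: [-0.4, 0.3, 1.0]
finger_gap: 0.703
grasp_force: 0.0
```

```bash
python3 - <<'E'
from h import *
print(togo([.536,-.254,.010],-.125)); print(bot.read_state()["qpos"].round(2))
c=snap("scene"); s=snap("top")
o=np.zeros((480,800,3),np.uint8)
o[:480,:398]=cv2.resize(c["frame"][195:315,250:350,::-1],(398,480),interpolation=2); o[:480,402:]=cv2.resize(s["frame"][140:260,320:420,::-1],(398,480),interpolation=2); cv2.imwrite("pics/above.png",o)
E
```

```text
[ 1.250e-02  1.300e-02  1.204e+00 -1.000e-04  5.000e-04  3.600e-03]
[-0.1   0.03 -0.11 -0.   -1.43  1.56]
```

View pics/above.png

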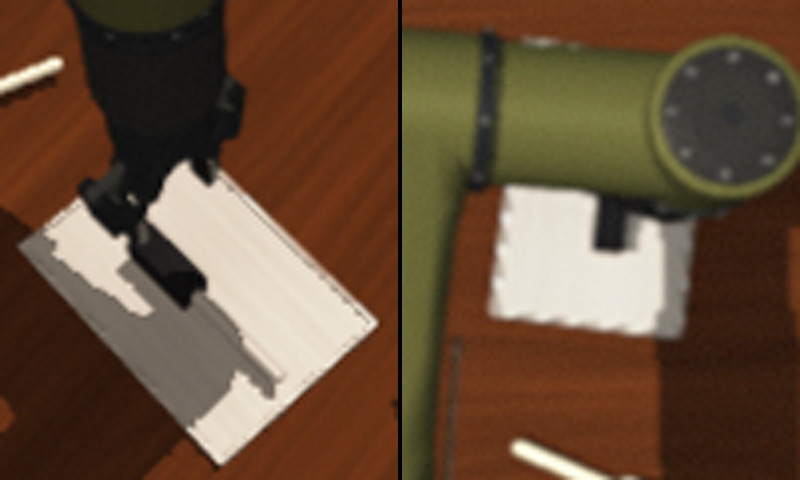

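The gripper stands over the black handle (scene crop ~(165,265)) with a finger on each side. I'll go down and grip.

step_arm(
  deltas="0.01 0.013 0.5 0 0 0.004; 0.01 0.013 0.9 0 0 0.004; 0.01 0.013 0.9 0 0 0.004",
)

```text
t: 2.8
tool_pos: [0.5311, -0.2542, 0.0347]
tcp_rot: [-3.131, 0.216, 0.017]
force: [-0.5, 0.2, -0.7]
finger_gap: 0.7
grasp_force: 0.0
```

step_arm(
  deltas="0 0 0.3 0 0 0; 0 0 0.3 0 0 0; 0 0 0.3 0 0 0",
)

```text
t: 3.1
tool_pos: [0.5359, -0.2558, 0.0134]
tcp_rot: [3.134, -0.211, 0.002]
force: [0.1, -0.5, 1.4]
finger_gap: 0.704
grasp_force: 0.0
```

step_arm(
  deltas="0 0 0 0 0 0; 0 0 0 0 0 0; 0 0 0 0 0 0; 0 0 0 0 0 0; 0 0 0 0 0 0",
  gripper=15,
)

```text
t: 3.6
tool_pos: [0.5365, -0.2556, 0.0137]
tcp_rot: [3.134, -0.21, 0.005]
force: [-0.7, 0.8, 6.0]
finger_gap: 0.302
grasp_force: 92.1
```

step_arm(
  deltas="0 0 0 0 0 0; 0 0 0 0 0 0; 0 0 0 0 0 0",
)

```text
t: 3.9
tool_pos: [0.5365, -0.2556, 0.0137]
tcp_rot: [3.134, -0.21, 0.005]
force: [-0.7, 1.7, 7.0]
finger_gap: 0.305
grasp_force: 92.1
```

```bash
python3 - <<'E'
from h import *
a=cv2.imread("pics/top0.png"); b=cv2.imread("pics/scene0.png"); s=snap("top"); c=snap("scene")
A=cv2.resize(a[153:178,281:306],(398,398),interpolation=cv2.INTER_CUBIC); B=cv2.resize(b[202:227,354:379],(398,398),interpolation=cv2.INTER_CUBIC)
cv2.imwrite("pics/eye.png",np.hstack([A,np.zeros((398,4,3),np.uint8),B]))
C=np.array([.617,.024,.067]); k=398/25
for th in(-.6,-.3,0,.3,.6):
    d=np.array([-np.sin(th),np.cos(th),0])
    f=lambda s,X,x0,y0,o:((proj(s,X)+.5-[x0,y0])*k+[o,0]).round(0)
    print(th,[f(s,C+q*.0145*d,281,153,0) for q in(-1,1)],[f(c,C+q*.0145*d,354,202,402) for q in(-1,1)])
for z in(.04,.0815): print(z,f(s,[*C[:2],z],281,153,0),f(c,[*C[:2],z],354,202,402))
E
```

```text
-0.6 [array([249., 253.]), array([136., 180.])] [array([529., 180.]), array([658., 146.])]
-0.3 [array([257., 235.]), array([128., 199.])] [array([540., 196.]), array([648., 131.])]
0 [array([260., 215.]), array([125., 218.])] [array([555., 209.]), array([632., 118.])]
0.3 [array([256., 195.]), array([129., 238.])] [array([573., 218.]), array([614., 110.])]
0.6 [array([247., 178.]), array([138., 256.])] [array([594., 221.]), array([594., 106.])]
0.04 [200. 235.] [580. 232.]
0.0815 [189. 207.] [601. 126.]
```

View pics/eye.png

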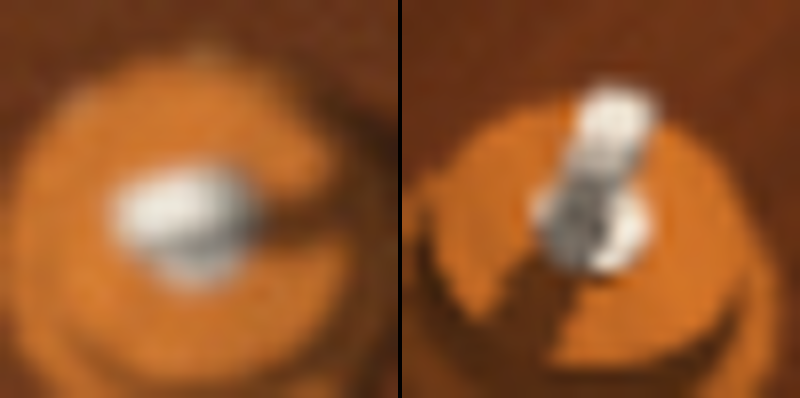

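step_arm(
  deltas="0 0 -0.4 0 0 0; 0 0 -0.8 0 0 0; 0 0 -0.8 0 0 0",
)

```text
t: 4.3
tool_pos: [0.5385, -0.2566, 0.0989]
tcp_rot: [3.131, -0.209, 0.017]
force: [0.5, -1.0, -0.5]
finger_gap: 0.301
grasp_force: 91.1
```

The top crop shows the ring from (120,222) to (255,205), and the scene crop shows it almost edge-on from (572,235) to (620,105). That puts the hole axis at a yaw of about +0.2 and the centre near (0.617, 0.024). I'll move to a pre-insert pose.

```bash
python3 -c "
from h import *
plan([.440,-.002,.10],.15,3)"
```

```text
[-0.438 -0.797 -0.01 ] [ 0.0004 -0.0011 -0.0301]
[-0.361 -0.835 -0.008] [ 0.0004 -0.0011 -0.0301]
[-0.281 -0.866 -0.006] [ 0.0004 -0.0011 -0.0301]
```

step_arm(
  deltas="-0.22 -0.4 0 0 0 -0.015; -0.44 -0.8 0 0 0 -0.03; -0.44 -0.8 0 0 0 -0.03",
)

```text
t: 4.6
tool_pos: [0.5011, -0.1666, 0.0909]
tcp_rot: [-3.139, 0.055, 0.0]
force: [-0.4, 0.5, 0.5]
finger_gap: 0.308
grasp_force: 91.0
```

step_arm(
  deltas="-0.18 -0.42 0 0 0 -0.015; -0.36 -0.835 0 0 0 -0.03; -0.36 -0.835 0 0 0 -0.03",
)

```text
t: 4.9
tool_pos: [0.4688, -0.0818, 0.0914]
tcp_rot: [-3.139, -0.094, -0.001]
force: [-0.4, 0.1, -1.5]
finger_gap: 0.303
grasp_force: 91.0
```

step_arm(
  deltas="-0.14 -0.43 0 0 0 -0.015; -0.28 -0.865 0 0 0 -0.03; -0.28 -0.865 0 0 0 -0.03; -0.28 -0.865 0 0 0 -0.03",
)

```text
t: 5.3
tool_pos: [0.4372, 0.0004, 0.0916]
tcp_rot: [-3.132, -0.237, -0.001]
force: [0.8, -0.3, -0.7]
finger_gap: 0.305
grasp_force: 91.0
```

```bash
python3 - <<'E'
from h import *
st=bot.read_state(); print(st["tool_pos"],st["ft_torque"],st["force"]); print(togo([.445,-.002,.0627],.15))
E
```

```text
[4.37153511e-01 3.66853498e-04 9.16167203e-02] [-0.06952468 -0.00967337 -0.01380349] [ 0.75898054 -0.30935737 -0.70682807]
[ 7.380e-02  3.530e-02  2.892e-01 -1.000e-04 -3.000e-04  3.000e-04]
```

step_arm(
  deltas="0.075 0.035 0.29 0 0 0; 0.075 0.035 0.29 0 0 0; 0.075 0.035 0.29 0 0 0",
)

```text
t: 5.6
tool_pos: [0.4448, -0.0041, 0.0621]
tcp_rot: [3.132, 0.23, -0.003]
force: [0.3, -0.3, -1.2]
finger_gap: 0.31
grasp_force: 91.0
```

```bash
python3 - <<'E'
from h import *
st=bot.read_state(); print(st["tool_pos"],st["tcp_rot"])
a=snap("top"); c=snap("scene")
A=cv2.resize(a["frame"][148:188,278:318,::-1],(480,480),interpolation=cv2.INTER_CUBIC)[:,:398]; B=cv2.resize(c["frame"][190:250,320:380,::-1],(480,480),interpolation=cv2.INTER_CUBIC)[:,:]
cv2.imwrite("pics/pre.png",np.hstack([cv2.resize(A,None,fx=.78,fy=1)[:,:310],np.zeros((480,4,3),np.uint8),B]))
T=st["tool_pos"]; yaw=.15; d=np.array([np.cos(yaw),np.sin(yaw),0])
f=lambda X:((proj(c,X)+.5-[320,190])*8+[314,0]).round(0)
for q in(.035,.085,.135): print(q,f(np.r_[T[:2],.067]+d*(q-.011)))
print("loop",f([.617,.024,.067]),f([.617,.024,.0815]))
E
```

```text
[ 0.44482427 -0.00407637  0.06211554] [ 3.13201379e+00  2.29874077e-01 -2.83294725e-03]
0.035 [366.  36.]
0.085 [468.  83.]
0.135 [573. 132.]
loop [682. 178.] [686. 159.]
```

View pics/pre.png

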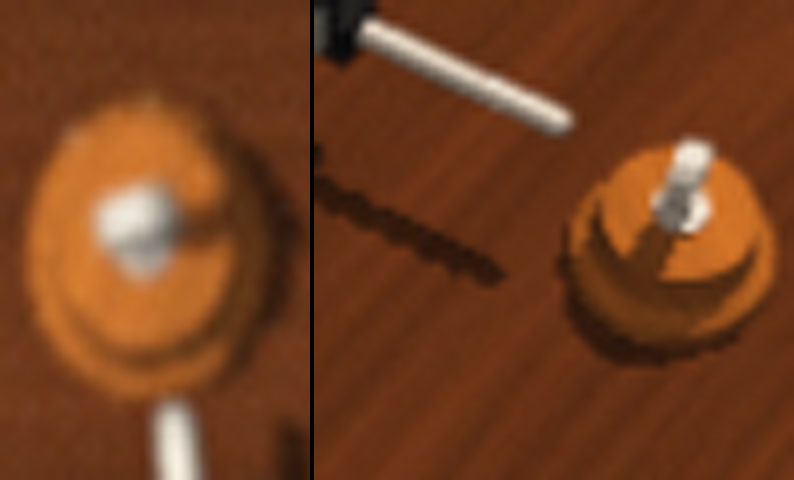

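```bash
python3 - <<'E'
from h import *
a=snap("top"); c=snap("scene")
h=cv2.cvtColor(a["frame"],cv2.COLOR_RGB2HSV)
for v in (182,184,186,188,190,192,194):
    r=h[v,285:310]; w=((r[:,1]<110)*r[:,2].astype(float)); w[w<90]=0
    if w.sum(): u=285+(w*np.arange(25)).sum()/w.sum(); print(v,round(u,2),onplane(a,u,v,.070).round(4))
for v in range(160,175):
    r=h[v,281:306]; w=((r[:,1]<110)*r[:,2].astype(float)); w[w<90]=0
    if w.sum(): u=281+(w*np.arange(25)).sum()/w.sum(); print("eye",v,round(u,2),(w>0).sum(),onplane(a,u,v,.078).round(4))
h=cv2.cvtColor(c["frame"],cv2.COLOR_RGB2HSV)
for u in (328,334,340,346,350):
    r=h[190:215,u]; w=((r[:,1]<110)*(r[:,2]>90)).astype(float); 
    if w.sum(): v=190+(w*np.arange(25)).sum()/w.sum(); print("rod sc",u,round(v,2),onplane(c,u,v,.067).round(4))
for v in range(205,220):
    r=h[v,354:379]; w=((r[:,1]<110)*(r[:,2]>80)).astype(float)
    if w.sum(): print("eye sc",v,round(354+(w*np.arange(25)).sum()/w.sum(),2),w.sum())
T=bot.read_state()["tool_pos"]; print(T)
E
```

```text
182 295.93 [0.5616 0.0136 0.07  ]
184 295.97 [0.5548 0.0137 0.07  ]
186 296.39 [0.5479 0.0124 0.07  ]
188 296.81 [0.541  0.0111 0.07  ]
190 296.97 [0.5342 0.0107 0.07  ]
192 297.42 [0.5273 0.0093 0.07  ]
194 297.01 [0.5205 0.0109 0.07  ]
eye 163 293.0 1 [0.626  0.0218 0.078 ]
eye 164 291.81 7 [0.6227 0.0259 0.078 ]
eye 165 291.67 9 [0.6192 0.0265 0.078 ]
eye 166 291.58 9 [0.6158 0.0269 0.078 ]
eye 167 291.43 9 [0.6124 0.0274 0.078 ]
eye 168 292.16 8 [0.6089 0.025  0.078 ]
eye 169 292.43 6 [0.6055 0.0242 0.078 ]
eye 170 292.45 4 [0.602  0.0242 0.078 ]
rod sc 328 194.0 [0.474  0.0036 0.067 ]
rod sc 334 196.5 [0.4966 0.0081 0.067 ]
rod sc 340 199.5 [0.5202 0.0108 0.067 ]
rod sc 346 202.5 [0.5436 0.0136 0.067 ]
rod sc 350 204.5 [0.5591 0.0154 0.067 ]
eye sc 207 366.5 2.0
eye sc 208 367.0 5.0
eye sc 209 367.0 5.0
eye sc 210 366.5 4.0
eye sc 211 366.0 5.0
eye sc 212 366.0 5.0
eye sc 213 365.5 4.0
eye sc 214 365.5 6.0
eye sc 215 365.0 7.0
eye sc 216 366.0 7.0
eye sc 217 365.5 6.0
eye sc 218 365.5 4.0
[ 0.44553682 -0.00299913  0.06342763]
```

The top view and the arm's own kinematics agree on the rod, and the eye's y comes out at about 0.0255. I'll shift 2.7 mm sideways and insert in steps, watching the force.

step_arm(
  deltas="0 -0.027 0 0 0 0; 0.2 -0.027 0 0 0 0; 0.35 -0.027 0 0 0 0; 0.35 -0.027 0 0 0 0",
)

```text
t: 6.2
tool_pos: [0.4802, 0.0055, 0.0625]
tcp_rot: [3.133, 0.233, 0.0]
force: [0.2, -0.6, -1.4]
finger_gap: 0.3
grasp_force: 91.0
```

step_arm(
  deltas="0.05 0 0 0 0 0; 0.1 0 0 0 0 0; 0.15 0 0 0 0 0; 0.2 0 0 0 0 0; 0.2 0 0 0 0 0",
)

```text
t: 6.7
tool_pos: [0.4993, 0.0082, 0.0623]
tcp_rot: [3.133, 0.233, -0.0]
force: [0.3, 0.5, -1.8]
finger_gap: 0.306
grasp_force: 91.0
```

```bash
python3 - <<'E'
from h import *
st=bot.read_state(); print(st["tool_pos"],st["tcp_rot"],st["force"],st["ft_torque"])
c=snap("scene"); a=snap("top")
B=cv2.resize(c["frame"][190:235,330:390,::-1],(640,480),interpolation=cv2.INTER_CUBIC)
cv2.imwrite("pics/ins.png",B)
E
```

```text
[0.49934618 0.00816264 0.06227589] [ 3.13290450e+00  2.33481686e-01 -1.78589193e-04] [ 0.30187055  0.52674918 -1.79949108] [-0.02862026 -0.05841372 -0.01925476]
```

View pics/ins.png

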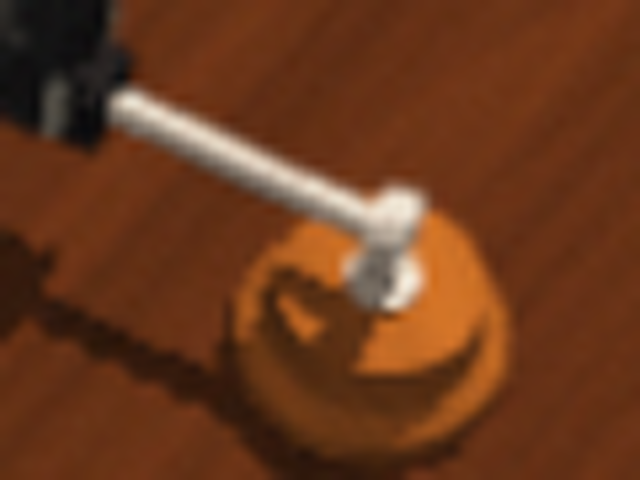

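The rod runs into the ring at about (375,215) with no contact force. I'll push on.

step_arm(
  deltas="0.08 0 0 0 0 0; 0.15 0 0 0 0 0; 0.22 0 0 0 0 0; 0.22 0 0 0 0 0",
)

```text
t: 7.2
tool_pos: [0.5214, 0.0114, 0.0621]
tcp_rot: [3.133, 0.233, -0.001]
force: [-0.4, -0.7, -1.0]
finger_gap: 0.305
grasp_force: 91.0
```

step_arm(
  deltas="0.08 0 0 0 0 0; 0.16 0 0 0 0 0; 0.16 0 0 0 0 0; 0.16 0 0 0 0 0",
)

```text
t: 7.6
tool_pos: [0.5366, 0.0137, 0.0621]
tcp_rot: [3.133, 0.233, -0.001]
force: [0.5, -0.4, -1.3]
finger_gap: 0.301
grasp_force: 91.0
```

```bash
python3 - <<'E'
from h import *
st=bot.read_state(); print(st["tool_pos"],st["tcp_rot"],st["force"],st["ft_torque"])
c=snap("scene"); 
cv2.imwrite("pics/ins2.png",cv2.resize(c["frame"][190:235,330:390,::-1],(640,480),interpolation=cv2.INTER_CUBIC))
F=np.array([bot.read_state()["ft_torque"] for _ in range(3)]);print(F)
E
```

```text
[0.53658826 0.01372392 0.06206962] [ 3.13289034e+00  2.33353685e-01 -9.19445310e-04] [ 0.4902245  -0.44272296 -1.32933766] [-0.02266455 -0.00257708 -0.00144832]
[[-0.0347895  -0.01490189  0.05698617]
 [-0.0347895  -0.01490189  0.05698617]
 [-0.0347895  -0.01490189  0.05698617]]
```

View pics/ins2.png

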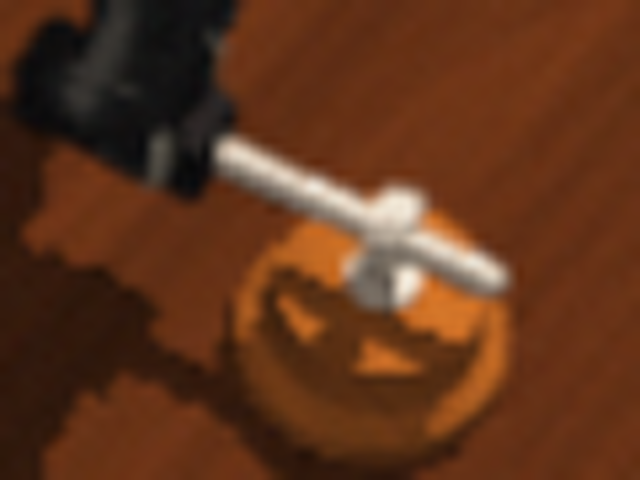

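The rod is through the loop, with its tip showing beyond the ring at (505,278), and nothing touches. Now I'll swing the bar clockwise about the post axis at radius 80.3 mm.

step_arm(
  deltas="0.004 -0.08 0 0 0 0.0318; 0.016 -0.1595 0 0 0 0.0637; 0.036 -0.237 0 0 0 0.0955; 0.0634 -0.313 0 0 0 0.1273; 0.0634 -0.313 0 0 0 0.1273",
)

```text
t: 8.15
tool_pos: [0.538, 0.046, 0.0624]
tcp_rot: [3.117, -0.393, -0.0]
force: [-0.3, -0.8, -1.1]
finger_gap: 0.305
grasp_force: 91.1
```

```bash
cat > tq.py <<'E'
from h import *
def tq(C=(.616,.0255)):
    st=bot.read_state(); R=Ro.from_rotvec(st["tcp_rot"]).as_matrix(); T=st["tool_pos"]; F=st["force"]; M=st["ft_torque"]
    r=T[:2]-np.array(C); yaw=np.arctan2(R[1,0],R[0,0]); lat=r@[-np.sin(yaw),np.cos(yaw)]
    print("t",round(st["t"],2),"T",T.round(4),"yaw",yaw.round(3),"r",np.linalg.norm(r).round(4),"lat",lat.round(4),"F",F.round(1),"M",M.round(3),"tauC",(M[2]+r[0]*F[1]-r[1]*F[0]).round(3),"q6",st["qpos"][5].round(2),"eff",st["effort"][[0,5]].round(2))
if __name__=="__main__": tq()
E
python3 tq.py
```

```text
t 8.15 T [0.538  0.046  0.0624] yaw -0.251 r 0.0806 lat 0.0005 F [-0.3 -0.8 -1.1] M [-0.264  0.085  0.026] tauC 0.091 q6 0.86 eff [ 0.89 -1.15]
```

step_arm(
  deltas="0.001 -0.04 0 0 0 0.0159; 0.004 -0.08 0 0 0 0.0318; 0.009 -0.12 0 0 0 0.0477; 0.016 -0.1595 0 0 0 0.0637; 0.016 -0.1595 0 0 0 0.0637",
)

```text
t: 8.65
tool_pos: [0.5436, 0.0611, 0.0623]
tcp_rot: [-3.062, 0.698, 0.0]
force: [-1.3, 2.4, -1.6]
finger_gap: 0.305
grasp_force: 91.1
```

```bash
python3 tq.py
```

```text
t 8.65 T [0.5436 0.0611 0.0623] yaw -0.448 r 0.0807 lat 0.0007 F [-1.3  2.4 -1.6] M [0.824 0.231 0.271] tauC 0.147 q6 0.64 eff [-1.37 -0.81]
```

step_arm(
  deltas="0.001 -0.04 0 0 0 0.0159; 0.004 -0.08 0 0 0 0.0318; 0.009 -0.12 0 0 0 0.0477; 0.016 -0.1595 0 0 0 0.0637; 0.016 -0.1595 0 0 0 0.0637",
)

```text
t: 9.15
tool_pos: [0.5523, 0.0751, 0.0624]
tcp_rot: [-2.976, 1.0, -0.0]
force: [-0.4, 4.3, -1.0]
finger_gap: 0.306
grasp_force: 91.1
```

```bash
python3 tq.py; python3 -c "
from meas import *
"
```

```text
t 9.15 T [0.5523 0.0751 0.0624] yaw -0.648 r 0.0808 lat 0.0011 F [-0.4  4.3 -1. ] M [1.533 0.088 0.401] tauC 0.148 q6 0.43 eff [-2.71 -0.9 ]
```

step_arm(
  deltas="-0.006 -0.032 0 0 0 0.0095; -0.005 -0.056 0 0 0 0.019; -0.005 -0.056 0 0 0 0.019",
)

```text
t: 9.45
tool_pos: [0.5553, 0.0791, 0.0624]
tcp_rot: [-2.946, 1.089, -0.001]
force: [0.9, 3.2, -1.5]
finger_gap: 0.303
grasp_force: 91.0
```

```bash
python3 tq.py
```

```text
t 9.45 T [0.5553 0.0791 0.0624] yaw -0.708 r 0.081 lat 0.0013 F [ 0.9  3.2 -1.5] M [ 0.885 -0.454  0.363] tauC 0.126 q6 0.36 eff [-1.58 -0.67]
```

step_arm(
  deltas="0.0004 -0.024 0 0 0 0.0095; 0.0014 -0.048 0 0 0 0.019; 0.0014 -0.048 0 0 0 0.019",
)

```text
t: 9.75
tool_pos: [0.5586, 0.0828, 0.0625]
tcp_rot: [-2.912, 1.177, -0.001]
force: [1.7, 3.2, -1.4]
finger_gap: 0.302
grasp_force: 91.0
```

```bash
python3 tq.py
```

```text
t 9.75 T [0.5586 0.0828 0.0625] yaw -0.768 r 0.0811 lat 0.0014 F [ 1.7  3.2 -1.4] M [ 1.099 -0.764  0.461] tauC 0.18 q6 0.3 eff [-1.93 -0.73]
```

step_arm(
  deltas="0.0004 -0.024 0 0 0 0.0095; 0.0014 -0.048 0 0 0 0.019; 0.0014 -0.048 0 0 0 0.019",
)

```text
t: 10.05
tool_pos: [0.5621, 0.0862, 0.0625]
tcp_rot: [-2.875, 1.263, -0.001]
force: [2.6, 3.7, -2.6]
finger_gap: 0.308
grasp_force: 91.0
```

```bash
python3 tq.py
```

```text
t 10.05 T [0.5621 0.0862 0.0625] yaw -0.828 r 0.0812 lat 0.0014 F [ 2.6  3.7 -2.6] M [ 1.264 -0.977  0.456] tauC 0.099 q6 0.24 eff [-2.22 -0.78]
```

step_arm(
  deltas="0.0004 -0.024 0 0 0 0.0095; 0.0014 -0.048 0 0 0 0.019; 0.0014 -0.048 0 0 0 0.019",
)

```text
t: 10.35
tool_pos: [0.5659, 0.0895, 0.0625]
tcp_rot: [-2.836, 1.349, -0.001]
force: [1.8, 3.7, -2.1]
finger_gap: 0.301
grasp_force: 91.0
```

```bash
python3 tq.py
```

```text
t 10.35 T [0.5659 0.0895 0.0625] yaw -0.888 r 0.0813 lat 0.0015 F [ 1.8  3.7 -2.1] M [ 1.38  -1.024  0.508] tauC 0.209 q6 0.18 eff [-2.41 -0.78]
```

step_arm(
  deltas="0.0004 -0.024 0 0 0 0.0095; 0.0004 -0.04 0 0 0 0.016; 0.0004 -0.04 0 0 0 0.016",
)

```text
t: 10.65
tool_pos: [0.5691, 0.092, 0.0626]
tcp_rot: [-2.801, 1.419, -0.002]
force: [2.8, 5.0, -2.7]
finger_gap: 0.305
grasp_force: 90.9
```

```bash
python3 tq.py
```

```text
t 10.65 T [0.5691 0.092  0.0626] yaw -0.938 r 0.0814 lat 0.0016 F [ 2.8  5.  -2.7] M [ 1.417 -1.153  0.551] tauC 0.128 q6 0.13 eff [-2.51 -0.74]
```

step_arm(
  deltas="-0.005 -0.034 0 0 0 0.0095; -0.005 -0.05 0 0 0 0.016; -0.005 -0.05 0 0 0 0.016",
)

```text
t: 10.95
tool_pos: [0.5727, 0.0947, 0.0625]
tcp_rot: [-2.765, 1.492, -0.001]
force: [4.2, 0.7, -1.9]
finger_gap: 0.308
grasp_force: 91.0
```

```bash
python3 tq.py
```

```text
t 10.95 T [0.5727 0.0947 0.0625] yaw -0.99 r 0.0816 lat 0.0018 F [ 4.2  0.7 -1.9] M [ 0.446 -1.506  0.506] tauC 0.182 q6 0.07 eff [-0.69 -0.67]
```

step_arm(
  deltas="0.0004 -0.024 0 0 0 0.0095; 0.0004 -0.04 0 0 0 0.016; 0.0004 -0.04 0 0 0 0.016",
)

```text
t: 11.25
tool_pos: [0.5761, 0.0968, 0.0625]
tcp_rot: [-2.726, 1.56, -0.002]
force: [5.3, 1.1, -2.1]
finger_gap: 0.303
grasp_force: 91.0
```

```bash
python3 tq.py
```

```text
t 11.25 T [0.5761 0.0968 0.0625] yaw -1.04 r 0.0817 lat 0.0018 F [ 5.3  1.1 -2.1] M [ 0.472 -1.601  0.538] tauC 0.117 q6 0.02 eff [-0.67 -0.77]
```

step_arm(
  deltas="0.005 -0.033 0 0 0 0.0095; 0.005 -0.049 0 0 0 0.016; 0.005 -0.049 0 0 0 0.016",
)

```text
t: 11.55
tool_pos: [0.5801, 0.099, 0.0623]
tcp_rot: [2.685, -1.63, -0.0]
force: [0.6, 0.2, -0.4]
finger_gap: 0.308
grasp_force: 91.2
```

```bash
python3 tq.py
```

```text
t 11.55 T [0.5801 0.099  0.0623] yaw -1.092 r 0.0818 lat 0.002 F [ 0.6  0.2 -0.4] M [ 0.201 -0.443  0.56 ] tauC 0.512 q6 -0.03 eff [-0.82 -0.78]
```

```bash
python3 -c "
from tq import *
for i in range(3): bot.snapshot('top'); tq()"
```

```text
t 11.6 T [0.58   0.0989 0.0623] yaw -1.091 r 0.0818 lat 0.002 F [ 1.2  0.3 -0.9] M [ 0.152 -0.504  0.544] tauC 0.448 q6 -0.03 eff [-0.77 -0.67]
t 11.65 T [0.58   0.099  0.0623] yaw -1.091 r 0.0818 lat 0.002 F [ 1.7  1.1 -1.2] M [ 0.084 -0.522  0.552] tauC 0.386 q6 -0.03 eff [-0.71 -0.61]
t 11.7 T [0.58   0.0989 0.0623] yaw -1.091 r 0.0818 lat 0.002 F [ 1.5  0.6 -0.5] M [ 0.076 -0.597  0.574] tauC 0.443 q6 -0.03 eff [-0.64 -0.6 ]
```

A torque of about 0.44 N m held without motion, against about 0.12–0.18 while turning, means the eye is on its stop and snug. I'll swing back to the middle of the free play, then draw the bar out along its axis.

step_arm(
  deltas="0.004 0.081 0 0 0 -0.0318; 0.016 0.161 0 0 0 -0.0637; 0.036 0.239 0 0 0 -0.0955; 0.058 0.3 0 0 0 -0.121; 0.058 0.3 0 0 0 -0.121",
)

```text
t: 12.2
tool_pos: [0.5552, 0.0794, 0.0619]
tcp_rot: [2.944, -1.094, -0.002]
force: [0.3, -0.4, -0.8]
finger_gap: 0.306
grasp_force: 91.1
```

```bash
python3 tq.py
```

```text
t 12.2 T [0.5552 0.0794 0.0619] yaw -0.712 r 0.0813 lat 0.0012 F [ 0.3 -0.4 -0.8] M [ 0.019 -0.039 -0.021] tauC -0.015 q6 0.36 eff [-0.11  0.89]
```

step_arm(
  deltas="-0.1 0 0 0 0 0; -0.25 0 0 0 0 0; -0.45 0 0 0 0 0; -0.65 0 0 0 0 0; -0.65 0 0 0 0 0",
)

```text
t: 12.7
tool_pos: [0.5052, 0.1245, 0.0624]
tcp_rot: [-2.945, 1.091, 0.001]
force: [0.3, 0.3, -1.2]
finger_gap: 0.304
grasp_force: 91.1
```

step_arm(
  deltas="-0.1 0 -0.3 0 0 0; -0.1 0 -0.6 0 0 0; -0.1 0 -0.6 0 0 0",
)

```text
t: 13.0
tool_pos: [0.5013, 0.1304, 0.1275]
tcp_rot: [-2.94, 1.091, -0.009]
force: [0.2, 0.2, -1.0]
finger_gap: 0.303
grasp_force: 91.1
```

```bash
python3 - <<'E'
from h import *
st=bot.read_state(); print(st["tool_pos"])
c=snap("scene"); a=snap("top")
B=cv2.resize(c["frame"][195:232,345:390,::-1],(480,395),interpolation=cv2.INTER_CUBIC); A=cv2.resize(a["frame"][150:187,275:305,::-1],(316,395),interpolation=cv2.INTER_CUBIC)
cv2.imwrite("pics/home.png",np.hstack([A,B]))
T=[.526,-.2525]; yaw=-.125; G=np.array(T)+.011*np.array([np.cos(yaw),np.sin(yaw)]); print(G); plan([*G,.11],yaw,4)
E
```

```text
[0.50129575 0.13038378 0.12753256]
[ 0.53691417 -0.25387142]
[0.697 0.665 0.031] [-0.0001 -0.     -0.0466]
[0.592 0.76  0.031] [-0.0001 -0.     -0.0466]
[0.475 0.838 0.032] [-0.0001 -0.     -0.0466]
[0.348 0.899 0.032] [-0.0001 -0.     -0.0466]
```

View pics/home.png

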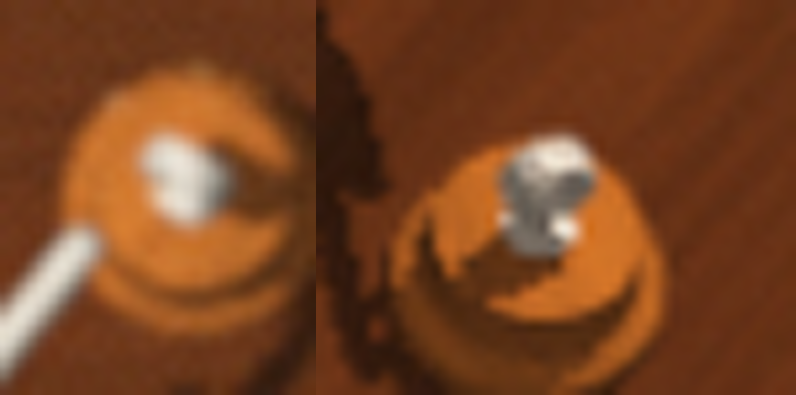

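The eye has turned about 0.9 rad: in the left panel the ring runs from (150,150) to (225,210), and the rod is clear at (90,240). I'll carry the bar back to its place on the tray.

step_arm(
  deltas="0.35 0.33 0 0 0 -0.023; 0.695 0.665 0 0 0 -0.0466; 0.695 0.665 0 0 0 -0.0466",
)

```text
t: 13.4
tool_pos: [0.5079, 0.0293, 0.1209]
tcp_rot: [3.014, -0.879, -0.003]
force: [0.0, -0.2, -1.7]
finger_gap: 0.308
grasp_force: 91.1
```

step_arm(
  deltas="0.3 0.38 0 0 0 -0.023; 0.59 0.76 0 0 0 -0.0466; 0.59 0.76 0 0 0 -0.0466",
)

```text
t: 13.7
tool_pos: [0.517, -0.0664, 0.1208]
tcp_rot: [3.07, -0.657, -0.004]
force: [-0.1, 0.2, -1.1]
finger_gap: 0.31
grasp_force: 91.1
```

step_arm(
  deltas="0.24 0.42 0 0 0 -0.023; 0.475 0.84 0 0 0 -0.0466; 0.475 0.84 0 0 0 -0.0466",
)

```text
t: 14.0
tool_pos: [0.5262, -0.1622, 0.1206]
tcp_rot: [3.111, -0.431, -0.005]
force: [0.6, 0.9, -1.9]
finger_gap: 0.303
grasp_force: 91.1
```

step_arm(
  deltas="0.17 0.45 0 0 0 -0.023; 0.35 0.9 0 0 0 -0.0466; 0.35 0.9 0 0 0 -0.0466; 0.35 0.9 0 0 0 -0.0466",
)

```text
t: 14.4
tool_pos: [0.5361, -0.2545, 0.1205]
tcp_rot: [-3.134, 0.202, 0.004]
force: [-0.7, 0.3, -0.7]
finger_gap: 0.304
grasp_force: 91.1
```

```bash
python3 -c "
from h import *
print(bot.read_state()['tool_pos'],togo([.537,-.254,.015],-.13))"
```

```text
[ 0.53608161 -0.25451653  0.12048464] [ 1.1500e-02 -5.5000e-03  1.0548e+00 -2.0000e-04  9.0000e-04  5.0000e-04]
```

step_arm(
  deltas="0 0 0.4 0 0 0; 0 0 0.8 0 0 0; 0 0 0.9 0 0 0; 0 0 0.9 0 0 0",
)

```text
t: 14.8
tool_pos: [0.5356, -0.2532, 0.0306]
tcp_rot: [-3.135, 0.195, 0.006]
force: [0.3, -0.4, -0.1]
finger_gap: 0.302
grasp_force: 91.0
```

step_arm(
  deltas="0 0 0.08 0 0 0; 0 0 0.15 0 0 0; 0 0 0.15 0 0 0; 0 0 0.15 0 0 0",
)

```text
t: 15.2
tool_pos: [0.537, -0.2546, 0.0179]
tcp_rot: [3.135, -0.197, 0.001]
force: [0.4, 0.0, -1.4]
finger_gap: 0.304
grasp_force: 91.0
```

step_arm(
  deltas="0 0 0.02 0 0 0; 0 0 0.04 0 0 0; 0 0 0.04 0 0 0; 0 0 0.04 0 0 0",
)

```text
t: 15.6
tool_pos: [0.5369, -0.2547, 0.0137]
tcp_rot: [3.135, -0.197, 0.001]
force: [-0.0, 0.1, 0.8]
finger_gap: 0.301
grasp_force: 91.4
```

Contact is light, +2 N relative to carrying the bar. I'll release and retreat.

step_arm(
  deltas="0 0 0 0 0 0; 0 0 0 0 0 0; 0 0 0 0 0 0; 0 0 0 0 0 0",
  gripper=60,
)

```text
t: 16.0
tool_pos: [0.5366, -0.2545, 0.0133]
tcp_rot: [-3.135, 0.197, 0.0]
force: [0.3, 0.2, 0.1]
finger_gap: 0.701
grasp_force: 0.0
```

step_arm(
  deltas="0 0 -0.2 0 0 0; 0 0 -0.6 0 0 0; 0 0 -1 0 0 0; 0 0 -1 0 0 0",
)

```text
t: 16.4
tool_pos: [0.5396, -0.2559, 0.1208]
tcp_rot: [3.132, -0.196, 0.017]
force: [1.6, -0.4, 0.5]
finger_gap: 0.697
grasp_force: 0.0
```

step_arm(
  deltas="-0.5 0 -0.2 0 0 0; -1 0 -0.4 0 0 0; -1 0 -0.4 0 0 0; -1 0 -0.4 0 0 0",
)

```text
t: 16.8
tool_pos: [0.4373, -0.2421, 0.1549]
tcp_rot: [3.135, -0.197, 0.006]
force: [0.6, 0.5, 0.7]
finger_gap: 0.704
grasp_force: 0.0
```

```bash
python3 - <<'E'
from h import *
st=bot.read_state(); print(st["t"],st["tool_pos"],st["force"])
save(snap("scene"),"end.png",(240,440,140,310),4) if 0 else save(snap("scene"),"end.png",(240,440,140,290),4)
E
```

```text
16.8 [ 0.43734668 -0.24211277  0.15486361] [0.56522409 0.5499419  0.67533063]
```

View pics/end.png

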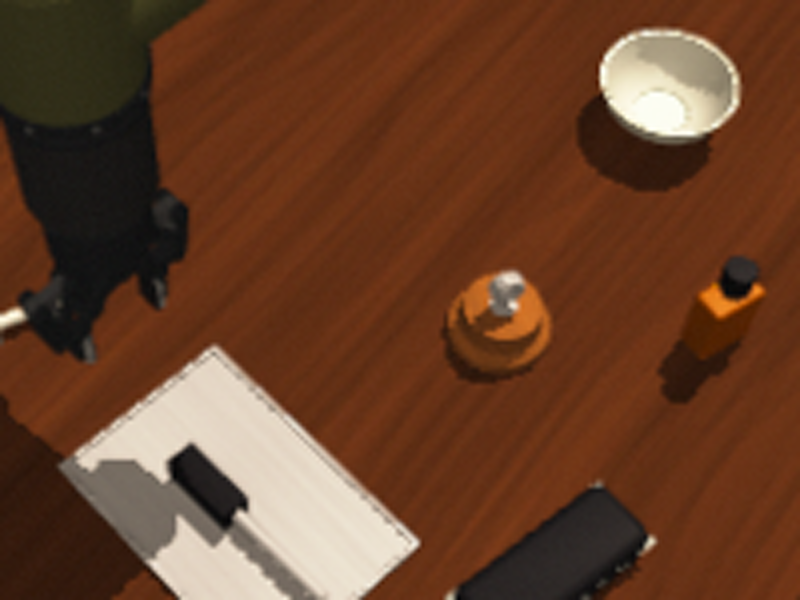

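The bar lies flat on the tray at (205,485), the gripper is clear, and the bowl, bottle and case stand where they were. I'm handing the job in.

```bash
python3 -c "
from plant import bot
print(bot.sign_off())"
```

```text
the job is handed in; nothing more can be done
None
```

The job is handed in: I turned the eye about 0.9 rad clockwise until it came up snug (about 0.44 N m, below the 0.55 N m strain limit) and laid the bar back on the tray, with the bowl, case and perfume left alone; the hand-in gave no verdict.

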